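# Emboss the tag of an instrument tin with a hand stamp

## Task

Take the leaning hand stamp out of its sloping rest, stand it upright in the middle of the black rubber pad and let go; then take it again from straight above by the upper half of its handle and emboss the aluminium tag on the sprung platform: long side of the stamp along the long side of the tag, centred, pressed gently and squarely straight down until the platform has sunk at least two thirds of its travel, held there for about a second, then lifted straight up without any sliding. Finally stand the stamp upright in the middle of the pad again and let go, leaving the other things on the counter undisturbed.

Things in the scene. Friction and masses are not known exactly. Their poses are not given: they have to be found in the camera images.
- stamp: the hand stamp, 0.25 to 0.5 kg, 130 mm tall: a steel foot 44 mm (its x) by 64 mm (its y) and 28 mm high with a flat die on its underside, and a straight black square handle 30 by 30 mm rising from the foot's middle to the flat top. Origin: centre of the die face (the underside); z points up the handle. At the start it leans at 45 degrees in the sloping rest: handle up, its y level
- stamp_mid (a point): point on the stamp's axis half-way up, 65 mm from the die face (37 mm above the top of the foot, 65 mm below the top of the handle); axes as the stamp's
- stamp_face (a point): centre of the stamp's die face (underside of the foot); axes as the stamp's
- rest: sloping stainless rest, fixed, 135 mm long (x) by 90 mm wide (y) and about 75 mm high; origin at the middle of its underside. A 90 degree V holds the stamp's foot between cheeks reaching about 20 mm up the foot; a tongue 22 mm wide runs under the handle (narrower than it), to a saddle that ends 94 mm along the stamp from its die face, so both 30 mm sides of the handle are free. The handle leans up towards the rest's +x. The stamp lifts straight up out of it
- pad: black rubber pad, fixed, 110 by 110 mm, 8 mm thick; origin at the middle of its underside
- pad_top (a point): middle of the pad's top face, 8 mm above the counter
- station: marking station, fixed: white base 110 mm (x) by 150 mm (y), 26 mm high, with a grey sprung platform 96 by 136 mm on top carrying the tag; origin at the middle of the base's underside
- tag_top (a point): middle of the upper face of the aluminium tag, which is fixed on the platform, 62 mm (x) by 90 mm (y, the long side); 50 mm above the counter when the platform is up; the two low clips (3 mm high) at its y ends stay clear of a centred stamp; it sinks with the platform
- platform (a joint): how far the platform has sunk, in m: 0 up, 0.010 at its stop. A spring carries it: it starts to sink at about 3 N and needs about 13 N at 0.0067 and 18 N at 0.010; it springs back when released
- dispenser: bystander: white pump dispenser, 70 mm wide, 160 mm high, loose; origin at the middle of its underside
- jar: bystander: amber glass jar with steel cap, 72 mm wide, 85 mm high, loose; origin at the middle of its underside
- cassette: bystander: closed stainless instrument tin 94 mm (x) by 174 mm (y), 44 mm high, loose; origin at the middle of its underside
Things that resemble listed ones, but are neither listed nor needed, are in the scene too. There is more than one size of the stamp; the one meant has the size given above.

How it is judged (in metres and radians):
On the way, in this order (a step that is already met when the one before it is completed fails the run):
1. the stamp stands upright on the rubber pad, let go (angle between stamp_face's own z axis and vertical below 0.08 rad and horizontal distance between stamp_face and pad_top below 0.03 m and z of stamp_face in the frame of pad_top between -0.004 and 0.004 m and contact force between stamp and the fingers below 0.1 N and linear speed of stamp below 0.02 m/s), for 0.2 s.
2. held from straight above (within 20 degrees) by the upper handle, the stamp is pressed on the tag: within 8 mm of centre, 8 degrees of line, 4.5 degrees of upright, platform down 6.5 mm (value of joint platform above 0.0065 m and contact force between stamp and station above 2 N and contact force between stamp and the fingers above 1 N and z of the grasp point in the frame of stamp above 0.07 m and (angle between the grasp point's own z axis and vertical below 0.35 rad or angle between the grasp point's own z axis and vertical above 2.79 rad) and horizontal distance between stamp_face and tag_top below 0.008 m and angle between the y axis of stamp_face and the y axis of tag_top, either way round below 0.14 rad and angle between stamp_face's own z axis and vertical below 0.08 rad), for 0.6 s.
3. the stamp has been lifted straight up: 20 mm clear of the tag and still over its middle within 15 mm, platform up (z of stamp_face in the frame of tag_top above 0.02 m and horizontal distance between stamp_face and tag_top below 0.015 m and value of joint platform below 0.002 m).
At the end, for the whole second after the job is handed in: the stamp stands upright (within 4.5 degrees) and still on the rubber pad, its die face on the pad within 30 mm of the pad's middle, not touched by the fingers, and the platform is up again (within 2 mm) (all of step 1 and value of joint platform below 0.002 m).
It fails at once if the stamp touches the marking station off its place (a smeared mark): pressed with more than 2 N while over 8 mm off the tag's middle, over 8 degrees out of line or over 6 degrees out of upright (contact force between stamp and station above 2 N and (horizontal distance between stamp_face and tag_top above 0.008 m or angle between the y axis of stamp_face and the y axis of tag_top, either way round above 0.14 rad or angle between stamp_face's own z axis and vertical above 0.105 rad)).
It fails at once if the stamp strikes or slides on the tag: moving faster than 0.1 m/s while pressed with more than 2 N (contact force between stamp and station above 2 N and linear speed of stamp above 0.1 m/s).
It fails at once if the stamp is pressed with more than 60 N (contact force between stamp and station above 60 N).
It fails at once if the dispenser, the jar or the instrument tin is moved more than 20 mm (or tipped) (distance of any of dispenser, jar, cassette from where it was at the start of the episode above 0.02 m or angle between any of dispenser, jar's own z axis and vertical above 0.3 rad).
It also fails if it takes over 72 s, if anything falls off the work surface, if the arm or the gripper's body presses on something with over 40 N, if the wrist force passes 120 N, or if a joint passes its speed limit or range.

## Robot

A 7-joint arm with a two-finger parallel gripper is mounted at the origin on the work surface. World frame = base frame: x ahead of the robot, y to its left, z up, the work surface at z = 0. Lengths are in m, angles in degrees, forces in N, time in s.
With the tool pointing down it reaches from about 0.35 to 0.9 m from the base axis. Payload 19.9 kg.
Tool frame: the origin (TCP) lies midway between the tips of the shut fingers; the grasp point (between the pads) lies r.hold_point_z behind it (r.hold_point_z is the distance from the TCP to the grasp point, in m); z points along the fingers, y is the line along which they close (so a half turn about z gives the same grasp; the last joint's range is limited). The gripper opens to 94 mm and grips with 3 to 60 N. Pads are 16 mm wide; open, the fingers measure 119 mm over their backs; the gripper's body (75 mm by 177 mm) begins 78 mm behind the grasp point.
Start: joints at [-66.893, 23.915, -0.59, 92.452, 0.269, 63.638, -3.037], TCP at [0.269, 0.564, 0.205] pointing down, gripper open.
Joint ranges: [-161.28, 161.28], [-22.2, 115.67], [-73.04, 71.86], [3.21, 147.25], [-68.34, 248.33], [10.77, 114.83], [-161.83, 161.83]. Speed limits (degrees/s): [108.29, 108.29, 136.94, 136.94, 172.46, 172.46, 172.46].

## Interface

Orientations are given as [roll, pitch, yaw] about the fixed x, y, z axes, in that order (R = Rz(yaw) Ry(pitch) Rx(roll)).
In Python, from bench import r, imaging gives the robot as it stands.
- The arm moves only by the tool arm_command, never from a script. Its argument "moves" is one flat list of numbers, 4 for each row, row after row: the shift along the tool's x, y, z in m, then the turn about the tool's z in rad. A call has 1 to 12 rows; each row shifts and turns the commanded pose from where the row before left it, along the tool's axes as they then stand; what a row does not reach is not made up. A row lasts 1/12 s, in which the tool goes at most 41.7 mm and 7.16 degrees, less where a joint would pass 70% of its speed; a pose out of reach is approached as far as the arm can. A call is refused whole if a number of a shift passes 0.0417 or a number of a turn 0.125, either way. A call with a gripper value outside its range is refused whole. "gripper" is the gripper command: -1 is shut, 1 is fully open, values between are in proportion, set as the call begins (left out, the last holds). The fingers move at their own pace and stop on an object; the grip force is fixed at half the most. Time passes only in rows, so rows that do not move let the fingers close. It gives the time, the measured TCP pose, the force, the opening and the grip force at its end, in the units of the state.
- r.get_obs(): the state, without advancing time (a new reading comes with each control period).
- imaging.snapshot(name): name is "side" or "top"; returns the picture (384x512x3 uint8, blue, green, red); there is no depth.
- imaging.get_calibration(name): a dict with "fx", "fy", "cx", "cy" (pixels), "xyz" and "rotation" of the camera in the world. Camera axes: x right, y up, looking along -z (the intrinsics and any distortion apply to the point x, -y, -z); pixel columns grow to the right and rows downward; lengths in m; the calibration is good to about 2 mm. A picture is of the moment at which its call begins. get_calibration takes no time and is no camera call.
- r.close_job(): hands the job in; it is judged then, once.
The state is a dict: "time_s": time; "q": joint angles; "dq": joint speeds; "tau": joint torques, N m; "tool_pos": TCP position; "ee_rot": TCP orientation; "wrist_force": force on the tool from outside, world axes, zero at the start; "wrist_torque": the same for the moment, N m; "finger_gap": finger opening in m; "gripper_force": force on a finger pad.
Only numpy, scipy, OpenCV 4.12 (cv2) and the standard library are available. Lean on these libraries where they do the work, as an engineer would, in place of code of your own. Each camera call takes 0.05 s, during which the arm holds its last target. There are 200 camera calls.

## Working session

There is one attempt and no reset: what is moved stays moved. The work goes in short steps, Python scripts to look and compute and a tool call to move; the robot and the scene stay as the last step left them, time stands still between calls to the robot, and variables do not carry over. Pictures are saved under pics/ and viewed, at most 10 in all, crops included, and the job is handed in when it is done.

Besides the shell and the picture viewer there is one more tool, called after "Request:" in YAML: its name, and indented under it one key for each argument. arm_command: Moves the arm, as the interface text tells. Its arguments: {"type":"object","properties":{"moves":{"type":"array","items":{"type":"number"}},"gripper":{"type":"number"}},"required":["moves"]}

```bash
mkdir -p pics; cat > h.py <<'E'
import numpy as np, cv2
from bench import r, imaging
def K(n):
    c=imaging.get_calibration(n); return c
def proj(n,P):
    c=K(n); R=np.array(c["rotation"],float)
    p=(np.atleast_2d(P)-np.array(c["xyz"]))@R
    return np.c_[c["fx"]*p[:,0]/-p[:,2]+c["cx"], c["fy"]*-p[:,1]/-p[:,2]+c["cy"]]
def back(n,uv,z):
    c=K(n); R=np.array(c["rotation"],float); o=np.array(c["xyz"]); uv=np.atleast_2d(uv)
    d=np.c_[(uv[:,0]-c["cx"])/c["fx"],-(uv[:,1]-c["cy"])/c["fy"],-np.ones(len(uv))]@R.T
    return o+d*((z-o[2])/d[:,2])[:,None]
E
python3 - <<'E'
from h import *
for n in("side","top"):
    im=imaging.snapshot(n); cv2.imwrite(f"pics/{n}0r.png",im); cv2.imwrite(f"pics/{n}0.png",cv2.resize(im,(800,600),interpolation=cv2.INTER_CUBIC))
    print(n,K(n))
print(r.get_obs(),r.hold_point_z)
E
```

```text
side {'fx': 472.15794958487874, 'fy': 472.15794958487874, 'cx': 254.74126709212734, 'cy': 189.43804757671253, 'xyz': array([ 0.48773794, -0.90460409,  1.00146196]), 'rotation': array([46.96927289,  0.99209285, -8.54378375])}
top {'fx': 429.6779659195138, 'fy': 429.6779659195138, 'cx': 253.52337024603682, 'cy': 191.49945564133523, 'xyz': array([0.49356704, 0.09436592, 1.14429109]), 'rotation': array([  5.45596949,  -0.23275718, -90.42112582])}
{'time_s': 0.1, 'q': array([-66.89284103,  23.94391783,  -0.59221385,  92.48081755,
         0.27012857,  63.63832626,  -3.03532427]), 'dq': array([-0.07605925, -0.07659716,  0.05421163, -0.11805814,  0.0910899 ,
        0.12135797, -0.06188667]), 'tau': array([ 2.51791520e-03, -8.52595925e+01,  6.40852321e-01, -4.26705265e+01,
       -4.86863335e-02,  1.63158285e-02,  8.03461353e-05]), 'tool_pos': array([0.26877435, 0.56388995, 0.20490456]), 'ee_rot': array([-1.79938494e+02,  4.83000999e-03,  1.54518979e+02]), 'wrist_force': array([-0.46460506,  0.5742569 , -0.17745164]), 'wrist_torque': array([ 0.02737263,  0.03976057, -0.02514859]), 'gripper_force': 0.0, 'finger_gap': 0.0936919865267535} 0.0188
```

View pics/top0.png

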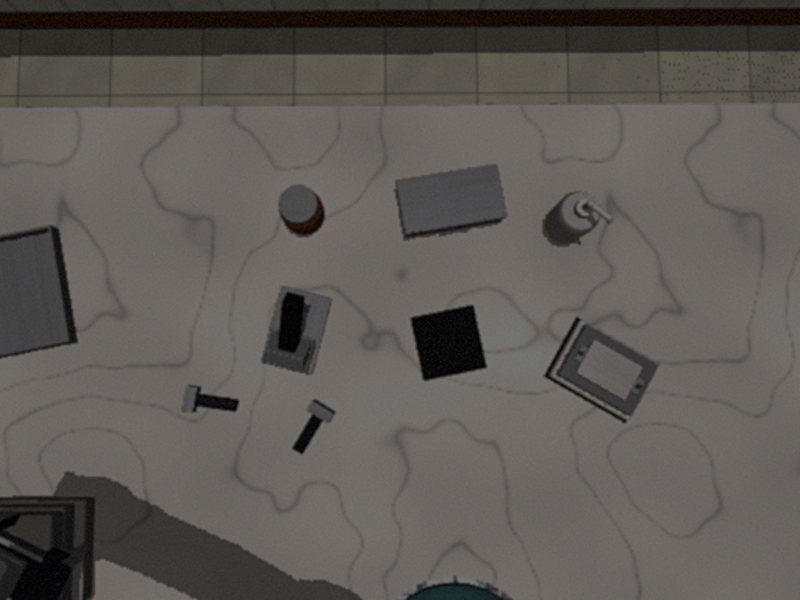

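View pics/side0.png

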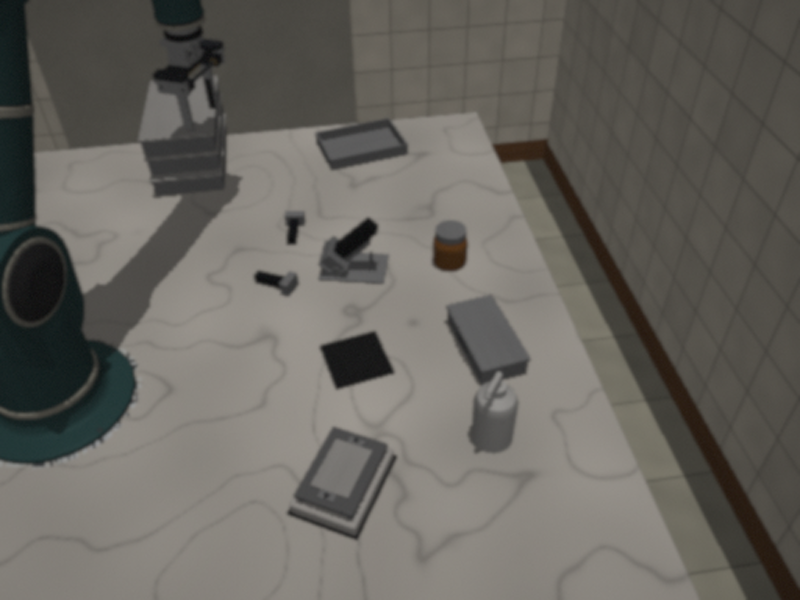

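The top view shows the leaning stamp in its rest at about (295,330) in the 800x600 picture, the pad at (448,342) and the station at (603,370). Two smaller stamps lie flat nearby. Next I'll enlarge the areas that matter.

```bash
sed -i 's/^import numpy.*/&\nfrom scipy.spatial.transform import Rotation as Ro/; s/R=np.array(c\["rotation"\],float)/R=Ro.from_euler("xyz",c["rotation"],degrees=True).as_matrix()/' h.py
python3 - <<'E'
from h import *
t=cv2.imread("pics/top0r.png");s=cv2.imread("pics/side0r.png")
def crop(im,x,y,w,h,k):
    c=cv2.convertScaleAbs(im[y:y+h,x:x+w],alpha=1.7)
    c=cv2.resize(c,None,fx=k,fy=k,interpolation=cv2.INTER_CUBIC)
    for i in range(0,w,10):
        cv2.putText(c,str(x+i),(i*k,8),0,.3,(0,255,255));cv2.line(c,(i*k,10),(i*k,14),(0,255,255))
    for i in range(10,h,10):
        cv2.putText(c,str(y+i),(0,i*k+3),0,.3,(0,255,255));cv2.line(c,(20,i*k),(24,i*k),(0,255,255))
    return c
cv2.imwrite("pics/A.png",np.hstack([crop(t,160,175,60,70,6.5 and 7),crop(s,200,135,54,70,7)]))
cv2.imwrite("pics/B.png",np.hstack([crop(t,345,198,80,75,5),crop(s,180,270,80,75,5)]))
# pad
for n,im,(x,y,w,h) in(("top",t,(255,188,65,60)),("side",s,(200,208,55,45))):
    m=(im[y:y+h,x:x+w].max(2)<40).astype(np.uint8)
    c=max(cv2.findContours(m,0,1)[0],key=cv2.contourArea)
    b=cv2.approxPolyDP(c,4,True)[:,0]+[x,y]
    P=back(n,b,.008)
    print(n,b.tolist(),P.round(4).tolist(),P.mean(0))
E
```

```text
top [[302, 196], [263, 204], [271, 242], [310, 234]] [[0.5892, -0.0397, 0.008], [0.5686, 0.0641, 0.008], [0.4685, 0.044, 0.008], [0.4886, -0.0589, 0.008]] [0.52871093 0.00237595 0.008     ]
side [[239, 214], [207, 222], [216, 246], [249, 237]] [[0.5678, 0.0541, 0.008], [0.4729, 0.0376, 0.008], [0.4905, -0.0562, 0.008], [0.5843, -0.0387, 0.008]] [ 0.52887489 -0.00079928  0.008     ]
```

View pics/A.png

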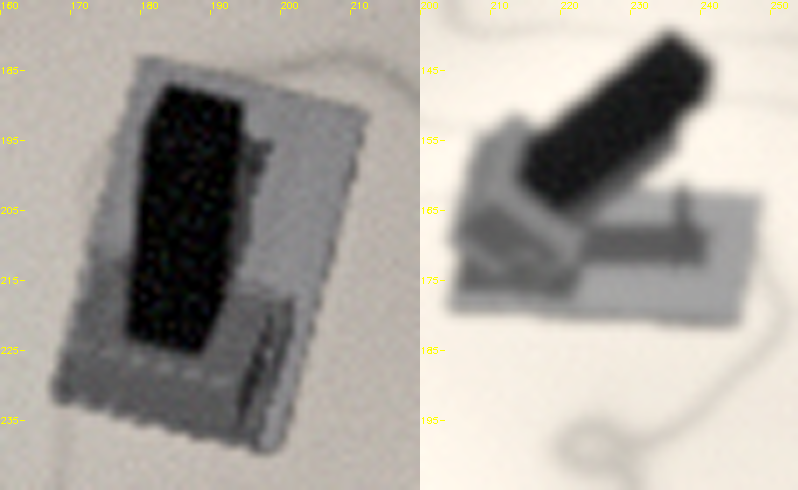

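View pics/B.png

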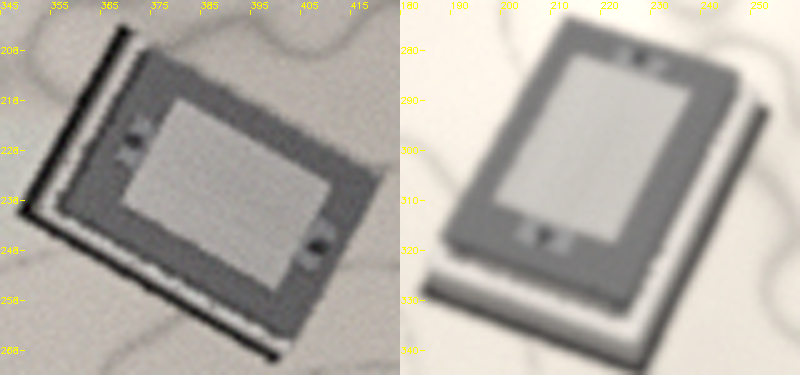

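The top crop shows the plate corners at (180,183), (212.6,191.4), (198.6,239.6) and (168,232), and the handle from (178,223) up to (183.6,187.4)/(194.6,189.3). It also shows the tag corners at (380.6,217.4), (411.2,235), (400.4,256.2) and (369.4,238.2). I'll fit the poses from these.

```bash
python3 - <<'E'
from h import *
from scipy.optimize import least_squares as LS
def Rz(a): return Ro.from_euler("z",a).as_matrix()
plate=np.array([[67.5,45,0],[67.5,-45,0],[-67.5,-45,0],[-67.5,45,0]])/1e3
pt=np.array([[180,183.1],[212.6,191.4],[198.6,239.6],[167.9,232.1]])-.4
ps=np.array([[248.6,163.3],[245.4,181.4],[204.3,179.3]])-.4; psi=[0,1,2]
hl=np.array([[-15,15,28],[-15,-15,28],[15,15,130],[15,-15,130]])/1e3
ht=np.array([[178,222.9],[189.1,225.3],[183.6,187.4],[194.6,189.3]])-.4
hs=np.array([[236,139.6]])-.4; hsl=np.array([[-15,15,130]])/1e3
L=Ro.from_euler("y",45,degrees=True).as_matrix()
def st(p,P): return (P@L.T+[p[4],p[5],p[6]])@Rz(p[2]).T+[p[0],p[1],0]
def pl(p): 
    q=plate.copy(); q[:,2]=p[3]; return q@Rz(p[2]).T+[p[0],p[1],0]
def f(p):
    return np.r_[(proj("top",pl(p))-pt).ravel(),(proj("side",pl(p)[psi])-ps).ravel(),(proj("top",st(p,hl))-ht).ravel(),(proj("side",st(p,hsl))-hs).ravel(),(p[3]-.004)*500,p[5]*500]
s=LS(f,[.55,.2,-.25,.004,-.04,0,.02]); p=s.x
print("rest",p.round(4),np.degrees(p[2]));print(s.fun.round(1))
A=np.array([[0,0,0],[0,0,.065],[0,0,.1],[0,0,.13]]);print("axis pts",st(p,A).round(4).tolist())
allc=np.array([[i*15,j*15,k] for k in(28,130) for i in(-1,1) for j in(-1,1)])/1e3
print("side pred",np.c_[allc*1e3,proj("side",st(p,allc))].round(1).tolist())
tt=np.array([[380.6,217.4],[411.2,235],[400.4,256.2],[369.4,238.2]])-.4
ts=np.array([[214.4,280.6],[238.4,288.4],[223,318.6],[199,310.6]])-.4
for n,q in(("top",tt),("side",ts)):
    P=back(n,q,.05);print(n,P.round(4).tolist(),P.mean(0).round(4))
    e=[P[(i+1)%4]-P[i] for i in range(4)];print([(round(np.linalg.norm(v),4),round(np.degrees(np.arctan2(v[1],v[0])),1)) for v in e])
print(np.degrees(np.arctan2(*(np.array([.5686,.0641])-[.4685,.044])[::-1])))
E
```

```text
rest [ 0.5518  0.2597 -0.2477  0.0032 -0.0474  0.0007  0.0166] -14.193532484026166
[-0.2 -0.3 -0.1 -0.6  1.2  0.7 -1.1  0.   0.2 -0.2  0.4 -0.1 -0.6 -0.2
 -0.5  0.7 -0.2  1.1  0.  -1.4  0.9 -0.3  0.   0.2 -0.4  0.3]
axis pts [[0.506, 0.2719, 0.0166], [0.5505, 0.2607, 0.0626], [0.5745, 0.2546, 0.0874], [0.5951, 0.2494, 0.1086]]
side pred [[-15.0, -15.0, 28.0, 212.8, 162.4], [-15.0, 15.0, 28.0, 214.4, 156.4], [15.0, -15.0, 28.0, 219.9, 167.8], [15.0, 15.0, 28.0, 221.3, 161.8], [-15.0, -15.0, 130.0, 234.4, 145.3], [-15.0, 15.0, 130.0, 235.6, 139.4], [15.0, -15.0, 130.0, 241.5, 151.2], [15.0, 15.0, 130.0, 242.7, 145.2]]
top [[0.5306, -0.233, 0.05], [0.4854, -0.3092, 0.05], [0.4323, -0.2796, 0.05], [0.4781, -0.2027, 0.05]] [ 0.4816 -0.2561  0.05  ]
[(np.float64(0.0886), np.float64(-120.7)), (np.float64(0.0607), np.float64(150.9)), (np.float64(0.0895), np.float64(59.2)), (np.float64(0.0606), np.float64(-30.0))]
side [[0.4758, -0.2001, 0.05], [0.5312, -0.2324, 0.05], [0.4862, -0.3089, 0.05], [0.4331, -0.279, 0.05]] [ 0.4816 -0.2551  0.05  ]
[(np.float64(0.0641), np.float64(-30.2)), (np.float64(0.0888), np.float64(-120.5)), (np.float64(0.0609), np.float64(150.6)), (np.float64(0.0897), np.float64(61.6))]
11.353955346273912
```

```bash
cat >> h.py <<'E'
def go(x,y,z,yaw=None):
    o=r.get_obs(); p=o["tool_pos"]; e=o["ee_rot"]; psi=np.radians(e[2] if yaw is None else yaw)
    d=np.array([x,y,z])-p
    print("pos",p.round(4),"rpy",e.round(2),"turn",round(np.radians((e[2]-(e[2] if yaw is None else yaw)+180)%360-180),3),
      "shift",(d@np.array([np.cos(psi),np.sin(psi),0])).round(4),(d@np.array([np.sin(psi),-np.cos(psi),0])).round(4),(-d[2]).round(4),"t",round(o["time_s"],2),"F",np.round(o["wrist_force"],1),"gap",round(o["finger_gap"],4))
E
python3 -c "
from h import *
go(.58,.253,.16,165.8)"
```

```text
pos [0.2688 0.5639 0.2049] rpy [-179.94    0.    154.52] turn -0.197 shift -0.378 -0.225 0.0449 t 0.1 F [-0.5  0.6 -0.2] gap 0.0937
```

Request:
arm_command:
  moves: [0, 0, 0, -0.098, 0, 0, 0, -0.099, -0.031, -0.0185, 0, 0, -0.031, -0.0185, 0, 0, -0.031, -0.0185, 0, 0, -0.031, -0.0185, 0, 0, -0.031, -0.0185, 0, 0, -0.031, -0.0185, 0, 0, -0.031, -0.0185, 0, 0, -0.031, -0.0185, 0, 0, -0.031, -0.0185, 0, 0, -0.031, -0.0185, 0, 0]
  gripper: 0.4

```text
time_s: 1.1
tool_pos: [0.5249, 0.3072, 0.2053]
ee_rot: [-180.0, -0.0, 165.8]
wrist_force: [-0.6, 1.2, -0.5]
finger_gap: 0.0657
gripper_force: 0.0
```

Request:
arm_command:
  moves: [-0.034, -0.02, 0, 0, -0.017, -0.01, 0.022, 0, -0.017, -0.01, 0.022, 0, 0, 0, 0, 0, 0, 0, 0, 0]

```text
time_s: 1.52
tool_pos: [0.5799, 0.2523, 0.1601]
ee_rot: [-179.9, -0.1, 165.7]
wrist_force: [0.1, -0.1, 0.3]
finger_gap: 0.0658
gripper_force: 0.0
```

```bash
python3 -c "
from h import *
go(.58,.253,.074,165.8)"
```

```text
pos [0.5799 0.2523 0.1601] rpy [-1.7989e+02 -1.1000e-01  1.6571e+02] turn -0.002 shift 0.0001 0.0007 0.0861 t 1.52 F [ 0.1 -0.1  0.3] gap 0.0658
```

Tracking is accurate. I'll descend, then look before closing.

Request:
arm_command:
  moves: [0, 0, 0.015, 0, 0, 0, 0.015, 0, 0, 0, 0.015, 0, 0, 0, 0.015, 0, 0, 0, 0.015, 0, 0, 0, 0.011, 0, 0, 0, 0, 0, 0, 0, 0, 0]

```text
time_s: 2.18
tool_pos: [0.5799, 0.254, 0.0759]
ee_rot: [180.0, -0.0, 165.8]
wrist_force: [0.4, -0.8, -0.3]
finger_gap: 0.0658
gripper_force: 0.0
```

```bash
cat >> h.py <<'E'
def look(name,b1,b2,k=6):
    out=[]
    for n,(x,y,w,h) in(("top",b1),("side",b2)):
        im=imaging.snapshot(n); c=cv2.convertScaleAbs(im[y:y+h,x:x+w],alpha=1.8)
        c=cv2.resize(c,None,fx=k,fy=k,interpolation=cv2.INTER_CUBIC)
        for i in range(0,w,10): cv2.putText(c,str(x+i),(i*k,8),0,.3,(0,0,255))
        for i in range(10,h,10): cv2.putText(c,str(y+i),(0,i*k+3),0,.3,(0,0,255))
        out.append(c)
    cv2.imwrite(f"pics/{name}.png",np.hstack(out))
E
python3 -c "
from h import *
look('C',(155,160,66,90),(195,100,66,90))
go(.58,.253,.074)"
```

```text
pos [0.5806 0.2539 0.0766] rpy [1.7995e+02 6.0000e-02 1.6582e+02] turn 0.0 shift 0.0003 -0.001 0.0026 t 2.28 F [-0.  -0.3  0.7] gap 0.0658
```

View pics/C.png

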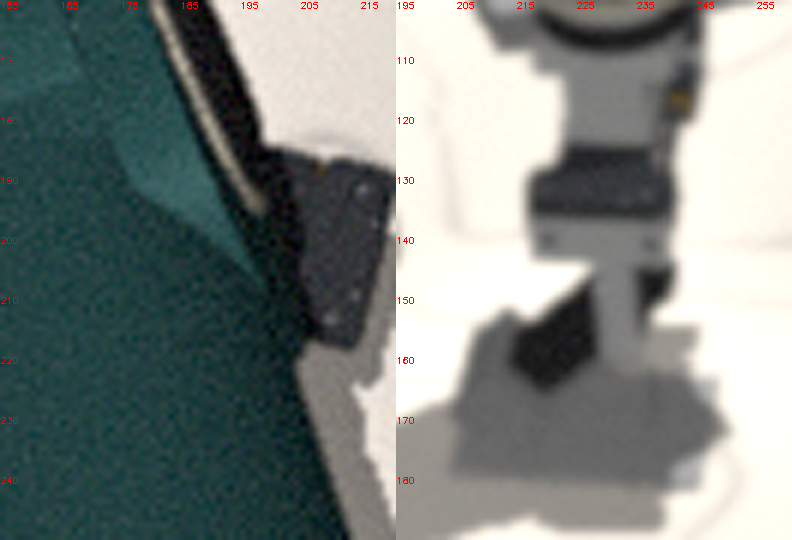

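In the side crop the finger crosses the handle near its top, at about (231,152), which is where I want it. Next I'll close the gripper.

Request:
arm_command:
  moves: [0, 0, 0.001, 0, 0, 0, 0, 0, 0, 0, 0, 0, 0, 0, 0, 0, 0, 0, 0, 0, 0, 0, 0, 0, 0, 0, 0, 0, 0, 0, 0, 0]
  gripper: -1

```text
time_s: 2.95
tool_pos: [0.5802, 0.2532, 0.0745]
ee_rot: [-180.0, 0.0, 165.8]
wrist_force: [-1.4, -0.9, 3.3]
finger_gap: 0.0301
gripper_force: 30.0
```

Request:
arm_command:
  moves: [0, 0, -0.002, 0, 0, 0, -0.004, 0, 0, 0, -0.008, 0, 0, 0, -0.012, 0, 0, 0, -0.015, 0, 0, 0, -0.015, 0, 0, 0, -0.015, 0, 0, 0, -0.015, 0, 0, 0, -0.01, 0, 0, 0, -0.006, 0, 0, 0, 0, 0, 0, 0, 0, 0]

```text
time_s: 3.95
tool_pos: [0.5801, 0.2533, 0.1763]
ee_rot: [-180.0, -0.0, 165.8]
wrist_force: [-0.5, -0.1, -4.4]
finger_gap: 0.0302
gripper_force: 30.0
```

```bash
python3 -c "
from h import *
look('D',(155,160,66,90),(195,80,66,90))
go(.58,.253,.074)"
```

```text
pos [0.5798 0.2532 0.1756] rpy [-1.7995e+02 -5.0000e-02  1.6581e+02] turn 0.0 shift -0.0003 -0.0001 0.1016 t 4.05 F [-1.5 -0.6 -4.7] gap 0.03
```

View pics/D.png

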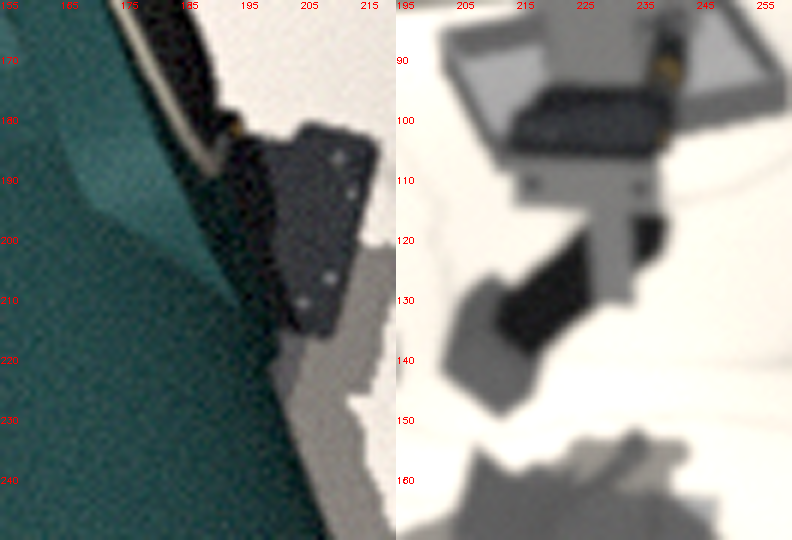

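The stamp is clear of the rest, still leaning 45° in the grip, with the finger at about (231,122) in the side crop. I'll carry it over the pad and turn to yaw 149.8.

Request:
arm_command:
  moves: [0, 0, 0, 0.07, 0, 0, 0, 0.07, 0, 0, 0, 0.07, 0, 0, 0, 0.069, 0, 0, 0, 0]

```text
time_s: 4.47
tool_pos: [0.5798, 0.2533, 0.1756]
ee_rot: [-179.9, -0.0, 149.6]
wrist_force: [0.1, 0.5, -4.1]
finger_gap: 0.0298
gripper_force: 30.0
```

```bash
python3 -c "
from h import *
go(.6003,-.0408,.1,149.8)"
```

```text
pos [0.5798 0.2533 0.1756] rpy [-1.7993e+02 -3.0000e-02  1.4962e+02] turn -0.003 shift -0.1656 -0.2439 0.0756 t 4.47 F [ 0.1  0.5 -4.1] gap 0.0298
```

Request:
arm_command:
  moves: [-0.008, -0.012, 0, 0, -0.016, -0.024, 0, 0, -0.019, -0.028, 0, 0, -0.019, -0.028, 0, 0, -0.019, -0.028, 0, 0, -0.019, -0.028, 0, 0, -0.019, -0.028, 0, 0, -0.019, -0.028, 0, 0, -0.0166, -0.024, 0, 0, -0.009, -0.013, 0, 0, -0.002, -0.003, 0, 0, 0, 0, 0, 0]

```text
time_s: 5.47
tool_pos: [0.6004, -0.0424, 0.1761]
ee_rot: [-180.0, -0.0, 149.8]
wrist_force: [0.1, 0.2, -5.6]
finger_gap: 0.0299
gripper_force: 30.0
```

Request:
arm_command:
  moves: [0, 0, 0.01, 0, 0, 0, 0.015, 0, 0, 0, 0.015, 0, 0, 0, 0.015, 0, 0, 0, 0.01, 0, 0, 0, 0.006, 0, 0, 0, 0, 0, 0, 0, 0, 0]

```text
time_s: 6.13
tool_pos: [0.6007, -0.0404, 0.1055]
ee_rot: [-180.0, -0.0, 149.9]
wrist_force: [-0.3, -0.2, -3.6]
finger_gap: 0.0295
gripper_force: 30.0
```

```bash
python3 -c "
from h import *
look('E',(255,160,66,90),(205,175,66,90))
go(.6003,-.0408,.081)"
```

```text
pos [ 0.6011 -0.0407  0.1062] rpy [1.7997e+02 6.0000e-02 1.4983e+02] turn 0.0 shift 0.0007 -0.0005 0.0252 t 6.23 F [-0.4  0.3 -4.5] gap 0.0299
```

View pics/E.png

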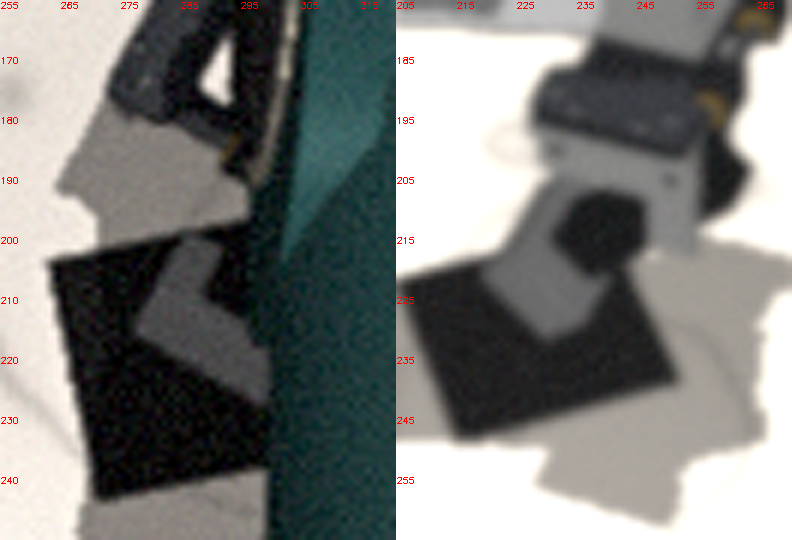

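The foot is just above the pad, still tilted about 45°. Its lower edge is at about (232,231) in the side crop. I'll lower it to contact gently.

Request:
arm_command:
  moves: [0, 0, 0.006, 0, 0, 0, 0.006, 0, 0, 0, 0.005, 0, 0, 0, 0.003, 0, 0, 0, 0.002, 0, 0, 0, 0.001, 0, 0, 0, 0, 0]

```text
time_s: 6.82
tool_pos: [0.6006, -0.0409, 0.0823]
ee_rot: [-180.0, -0.0, 149.8]
wrist_force: [0.1, -0.3, -3.6]
finger_gap: 0.0295
gripper_force: 30.0
```

Request:
arm_command:
  moves: [0, 0, 0.001, 0, 0, 0, 0.001, 0, 0, 0, 0.001, 0, 0, 0, 0, 0]

```text
time_s: 7.15
tool_pos: [0.6006, -0.0409, 0.0793]
ee_rot: [-180.0, -0.0, 149.8]
wrist_force: [-0.4, 1.1, -3.9]
finger_gap: 0.03
gripper_force: 30.0
```

Request:
arm_command:
  moves: [0, 0, 0.001, 0, 0, 0, 0.001, 0, 0, 0, 0, 0]

```text
time_s: 7.4
tool_pos: [0.6006, -0.0409, 0.0773]
ee_rot: [-180.0, -0.0, 149.8]
wrist_force: [1.0, 0.2, -5.1]
finger_gap: 0.0297
gripper_force: 30.0
```

Request:
arm_command:
  moves: [0, 0, 0.001, 0, 0, 0, 0.001, 0, 0, 0, 0, 0]

```text
time_s: 7.65
tool_pos: [0.6005, -0.0408, 0.0752]
ee_rot: [-180.0, -0.0, 149.8]
wrist_force: [0.2, -0.4, -4.2]
finger_gap: 0.0298
gripper_force: 30.0
```

Request:
arm_command:
  moves: [0, 0, 0.001, 0, 0, 0, 0.001, 0, 0, 0, 0, 0]

```text
time_s: 7.9
tool_pos: [0.6011, -0.041, 0.074]
ee_rot: [180.0, 0.0, 149.8]
wrist_force: [-0.7, -0.7, 4.6]
finger_gap: 0.0298
gripper_force: 30.0
```

Contact is at TCP z ≈ 0.0745. I'll roll the stamp upright about the lower edge, following an arc, and watch the force.

Request:
arm_command:
  moves: [0.003, 0, -0.0015, 0, 0.003, 0, -0.0015, 0, 0.003, 0, -0.0016, 0, 0, 0, 0, 0]

```text
time_s: 8.23
tool_pos: [0.5924, -0.0358, 0.0783]
ee_rot: [180.0, -0.0, 149.8]
wrist_force: [0.7, -0.2, -2.7]
finger_gap: 0.0299
gripper_force: 30.0
```

```bash
python3 -c "
from h import *
look('F',(255,160,66,90),(205,175,66,90))
go(.6003,-.0408,.081)"
```

```text
pos [ 0.5928 -0.0362  0.0781] rpy [180.     0.   149.83] turn 0.0 shift -0.0088 -0.0002 -0.0029 t 8.33 F [ 0.8  0.4 -4.3] gap 0.0297
```

View pics/F.png

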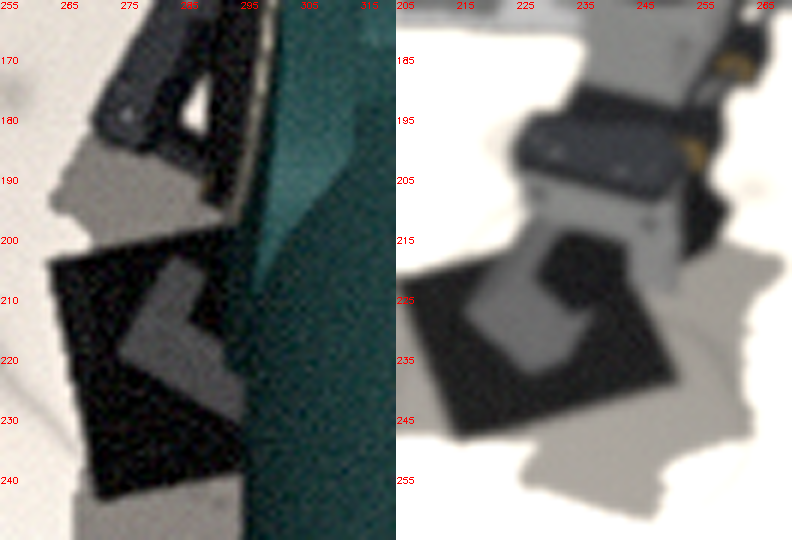

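Request:
arm_command:
  moves: [0, 0, 0.0015, 0, 0, 0, 0.0015, 0, 0, 0, 0.001, 0, 0, 0, 0.0005, 0, 0, 0, 0, 0]

```text
time_s: 8.75
tool_pos: [0.5931, -0.0365, 0.0739]
ee_rot: [180.0, 0.0, 149.8]
wrist_force: [-0.8, 0.1, 4.1]
finger_gap: 0.0296
gripper_force: 30.0
```

Request:
arm_command:
  moves: [0.001, 0, 0.0003, 0, 0.001, 0, 0, 0, 0, 0, 0, 0]

```text
time_s: 9.0
tool_pos: [0.5923, -0.0359, 0.0741]
ee_rot: [180.0, 0.1, 149.8]
wrist_force: [3.0, -4.3, 5.0]
finger_gap: 0.0301
gripper_force: 30.0
```

Request:
arm_command:
  moves: [0.001, 0, 0, 0, 0.001, 0, 0, 0, 0, 0, 0, 0]

```text
time_s: 9.25
tool_pos: [0.5906, -0.0348, 0.0741]
ee_rot: [179.9, 0.2, 149.8]
wrist_force: [2.4, -3.5, 5.7]
finger_gap: 0.0299
gripper_force: 30.0
```

Request:
arm_command:
  moves: [0.001, 0, 0, 0, 0.001, 0, 0, 0, 0, 0, 0, 0]

```text
time_s: 9.5
tool_pos: [0.5889, -0.0337, 0.0741]
ee_rot: [179.9, 0.2, 149.8]
wrist_force: [4.0, -2.4, 6.0]
finger_gap: 0.0296
gripper_force: 30.0
```

Force ratio shows the foot slides on the pad (μ≈0.45), so friction alone can't roll it from 45°. I'll use the pad's fixed 8 mm side face as a stop instead: lift, turn so the lean direction faces outward from the pad's -y edge, and drag towards the pad.

Request:
arm_command:
  moves: [0, 0, -0.008, 0, 0, 0, -0.016, 0, 0, 0, -0.02, 0, 0, 0, -0.012, 0, 0, 0, 0, 0.09, 0, 0, 0, 0.11, 0, 0, 0, 0.11, 0, 0, 0, 0.11, 0, 0, 0, 0.11, 0, 0, 0, 0.11, 0, 0, 0, 0.11, 0, 0, 0, 0.096]

```text
time_s: 10.5
tool_pos: [0.5874, -0.0331, 0.1292]
ee_rot: [-180.0, -0.0, 101.0]
wrist_force: [-0.6, 0.1, -4.6]
finger_gap: 0.0298
gripper_force: 30.0
```

```bash
python3 -c "
from h import *
go(.5534,-.1217,.069,101.35)"
```

```text
pos [ 0.5874 -0.0331  0.1292] rpy [-1.7996e+02 -2.0000e-02  1.0103e+02] turn -0.006 shift -0.0802 -0.0508 0.0602 t 10.5 F [-0.6  0.1 -4.6] gap 0.0298
```

Request:
arm_command:
  moves: [-0.008, -0.005, 0, 0, -0.016, -0.01, 0, 0, -0.019, -0.0122, 0, 0, -0.019, -0.0122, 0, 0, -0.014, -0.009, 0, 0, -0.006, -0.0034, 0, 0, 0, 0, 0.012, 0, 0, 0, 0.016, 0, 0, 0, 0.016, 0, 0, 0, 0.012, 0, 0, 0, 0.0045, 0, 0, 0, 0, 0]

```text
time_s: 11.5
tool_pos: [0.5525, -0.1233, 0.0674]
ee_rot: [-179.9, -0.0, 101.4]
wrist_force: [-0.8, 0.0, -4.4]
finger_gap: 0.0299
gripper_force: 30.0
```

```bash
python3 -c "
from h import *
look('G',(265,180,66,90),(205,190,66,90))
go(.5534,-.1217,.069,101.35)"
```

```text
pos [ 0.5533 -0.1237  0.069 ] rpy [1.7999e+02 1.0000e-02 1.0138e+02] turn 0.001 shift 0.002 0.0005 0.0 t 11.6 F [-0.8 -0.2 -4.7] gap 0.0296
```

View pics/G.png

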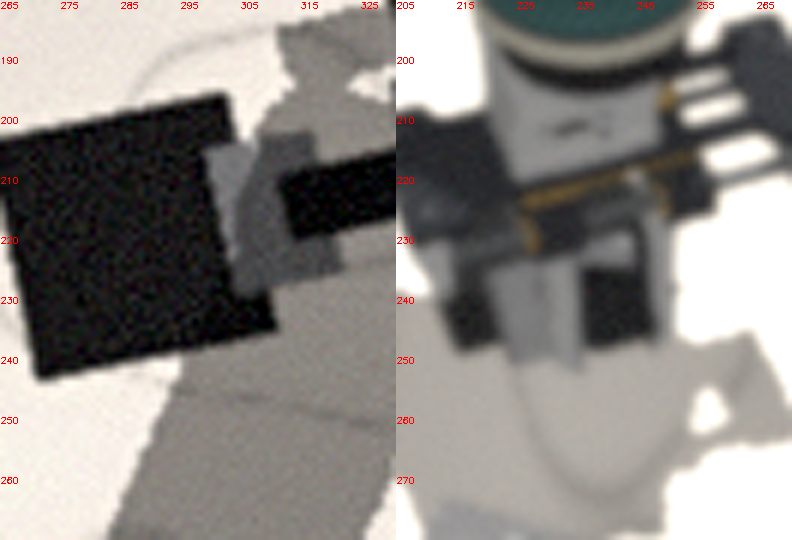

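The top crop shows the stamp just beyond the pad's edge at about (305,215), with the die face overhanging that edge and lined up with it. I'll drag inward.

Request:
arm_command:
  moves: [0.003, 0, 0, 0, 0.002, 0, 0, 0, 0.002, 0, 0, 0, 0, 0, 0, 0]

```text
time_s: 11.93
tool_pos: [0.5519, -0.1165, 0.0692]
ee_rot: [180.0, 0.0, 101.4]
wrist_force: [0.1, -0.5, -4.2]
finger_gap: 0.0297
gripper_force: 30.0
```

Request:
arm_command:
  moves: [0.002, 0, -0.001, 0, 0.002, 0, -0.001, 0, 0, 0, 0, 0]

```text
time_s: 12.18
tool_pos: [0.5511, -0.1134, 0.0713]
ee_rot: [180.0, 0.1, 101.3]
wrist_force: [-0.4, -3.4, -1.1]
finger_gap: 0.03
gripper_force: 30.0
```

Request:
arm_command:
  moves: [0.002, 0, -0.001, 0, 0.002, 0, -0.001, 0, 0, 0, 0, 0]

```text
time_s: 12.43
tool_pos: [0.5503, -0.1096, 0.0732]
ee_rot: [180.0, 0.0, 101.3]
wrist_force: [0.5, -4.6, -0.3]
finger_gap: 0.0295
gripper_force: 30.0
```

Request:
arm_command:
  moves: [0.002, 0, -0.0013, 0, 0.002, 0, -0.0013, 0, 0.002, 0, -0.0013, 0, 0, 0, 0, 0]

```text
time_s: 12.77
tool_pos: [0.549, -0.1031, 0.077]
ee_rot: [180.0, 0.0, 101.4]
wrist_force: [0.1, -4.8, 0.1]
finger_gap: 0.0298
gripper_force: 30.0
```

Request:
arm_command:
  moves: [0.002, 0, -0.0012, 0, 0.002, 0, -0.0012, 0, 0.002, 0, -0.0012, 0, 0, 0, 0, 0]

```text
time_s: 13.1
tool_pos: [0.5477, -0.0971, 0.0805]
ee_rot: [180.0, -0.0, 101.4]
wrist_force: [-0.1, -3.7, 0.2]
finger_gap: 0.03
gripper_force: 30.0
```

```bash
python3 - <<'E'
from h import *
im=imaging.snapshot("top"); cv2.imwrite("pics/Hr.png",im)
g=im[180:270,265:331].max(2)
# coarse ascii of brightness to avoid a picture
for y in range(12,60,2): print(180+y,' '.join('%3d'%v for v in g[y,24:66:2]))
go(0,0,0)
E
```

```text
192 120 127 132 134 136 134 133  74  77  77  75  74  74  73  74  72  65  24  31   6   7
194 125 134 136 139 136 133 133  91  74  75  76  75  90 125 131 118  37  19   9  10  21
196 128 131 109  82  66  33  22  46  75  75  73  91 136 142 140 109   6   9   9  12  15
198  42  20   9   9  12   4   4  42  77  76  76  74  76 101 134 136  18  13  11  16  15
200  13  19  19  15  16  19   7  24  76  79  77  78  76  74  76  90  24  15  11   7   5
202   7  15   9  17   8  10   2  19  70  72  58  59  72  78  74  74  35  12   4   4  14
204  15  16  15  20  27  23  34  46  40  40  39  40  68  76  77  80  70  59  10  16  15
206  15  14  27  62  57  43  44  39  46  41  42  41  61  74  74  47  38  20  10   9  26
208  17  13  29  61  45  37  44  39  39  40  36  26  23  17   0  10   1   4  17  13  42
210  15  20  11  53  40  41  40  44  24   6   5  11   8   0   5   6   8   3  23  27  46
212  13  10  11  56  40  39  43  42  16  16   9   6   0   0   1   8   7   5  40  49  31
214  19  12   9  23  37  39  41  40  27   9   9  11   0   6   5   3   1   5  37  33  12
216  18  18   6  11  42  39  36  43  40   8 
[... 458 characters left out ...]
1  73  61  12  17  14  16
228  18  19   6  10  15  33  37  33  40  26  25  72  78  80  79  79  55  16  21   2  23
230  21   7   3   9   2  15  11   4   5   3  16  75  79  76  77  81  44   8   9  11  16
232  17  10   8  12   3  13  15  17   4   4   1  69  78  81  79  76  29  15  16  13  24
234   7   9   9   7   0   5   5   6   0   4   2  48  79  77  76  77  30  14  17  21  23
236  22   2   2   6  11   3  13  21  39  48  73  75  75  77  77  74  21  12  18  11  12
238   0  10  20  35  44  70  73  76  80  78  79  78  76  75  76  79  39  19  11  15  14
pos [ 0.5477 -0.0971  0.0804] rpy [ 1.8000e+02 -1.0000e-02  1.0136e+02] turn 0.0 shift 0.2032 -0.5178 0.0804 t 13.15 F [-0.3 -2.7  0.1] gap 0.0298
```

```bash
python3 - <<'E'
from h import *
o=r.get_obs(); p=o["tool_pos"]; g=p+[0,0,r.hold_point_z]; ua=np.radians(o["ee_rot"][2]-180)
pts={"die-back":(-22,0),"top-back":(-22,28),"top-front":(22,28)}
for th in(0,10,20,25,35):
  for h in(.098,):
    R=Ro.from_euler("zy",[np.degrees(ua),th],degrees=True) if 0 else Ro.from_euler("z",ua)*Ro.from_euler("y",th,degrees=True)
    print(th,"minz",round(min((g+R.apply([x/1e3,0,-h]))[2] for x in(-22,22)),4),{k:proj("top",np.array([g+R.apply([a[0]/1e3,s*.032,a[1]/1e3-h]) for s in(1,-1)])).round(1).tolist() for k,a in pts.items()})
print(back("top",[[303,196],[308.5,235]],.008))
E
```

```text
0 minz 0.0012 {'die-back': [[312.9, 201.5], [318.1, 225.1]], 'top-back': [[314.4, 200.7], [319.8, 224.9]], 'top-front': [[330.9, 197.3], [336.3, 221.4]]}
10 minz -0.0011 {'die-back': [[307.0, 202.7], [312.3, 226.3]], 'top-back': [[310.2, 201.5], [315.6, 225.8]], 'top-front': [[326.0, 198.4], [331.4, 222.4]]}
20 minz -0.0004 {'die-back': [[301.7, 203.6], [306.9, 227.5]], 'top-back': [[306.5, 202.2], [311.9, 226.6]], 'top-front': [[321.2, 199.4], [326.6, 223.4]]}
25 minz 0.0011 {'die-back': [[299.2, 204.1], [304.5, 228.0]], 'top-back': [[304.8, 202.5], [310.2, 227.0]], 'top-front': [[318.9, 199.9], [324.3, 223.9]]}
35 minz 0.0063 {'die-back': [[294.9, 204.8], [300.2, 229.0]], 'top-back': [[302.0, 202.9], [307.4, 227.6]], 'top-front': [[314.4, 200.8], [319.7, 224.9]]}
[[ 0.58914387 -0.04232611  0.008     ]
 [ 0.48602165 -0.05492558  0.008     ]]
```

Compared with the model, the back edge at (294,205)–(299,229) means the tilt is now about 36°, down from 46°, and the foot is riding up the pad's edge. I'll re-seat it lower and drag on.

Request:
arm_command:
  moves: [-0.004, 0, 0, 0, -0.004, 0, 0, 0, 0, 0, 0.003, 0, 0, 0, 0.003, 0, 0, 0, 0, 0]

```text
time_s: 13.57
tool_pos: [0.5493, -0.1056, 0.0738]
ee_rot: [-180.0, 0.0, 101.3]
wrist_force: [0.7, -2.3, -3.8]
finger_gap: 0.0299
gripper_force: 30.0
```

Request:
arm_command:
  moves: [0.002, 0, 0, 0, 0.002, 0, -0.0005, 0, 0.002, 0, -0.0009, 0, 0.002, 0, -0.0009, 0, 0, 0, 0, 0]

```text
time_s: 13.98
tool_pos: [0.5478, -0.0979, 0.0769]
ee_rot: [180.0, 0.1, 101.3]
wrist_force: [-0.3, -5.8, 1.7]
finger_gap: 0.0298
gripper_force: 30.0
```

Request:
arm_command:
  moves: [0.002, 0, -0.0008, 0, 0.002, 0, -0.0008, 0, 0.002, 0, -0.0008, 0, 0, 0, 0, 0]

```text
time_s: 14.32
tool_pos: [0.5466, -0.0919, 0.0792]
ee_rot: [180.0, 0.1, 101.3]
wrist_force: [0.8, -5.3, -0.5]
finger_gap: 0.0297
gripper_force: 30.0
```

Request:
arm_command:
  moves: [0.002, 0, -0.0006, 0, 0.002, 0, -0.0006, 0, 0.002, 0, -0.0006, 0, 0, 0, 0, 0]

```text
time_s: 14.65
tool_pos: [0.5455, -0.0861, 0.081]
ee_rot: [180.0, 0.1, 101.3]
wrist_force: [-0.4, -5.3, 0.3]
finger_gap: 0.0299
gripper_force: 30.0
```

```bash
cat >> h.py <<'E'
def tilt(h=.098):
    im=imaging.snapshot("top"); o=r.get_obs(); g=o["tool_pos"]+[0,0,r.hold_point_z]; ua=np.radians(o["ee_rot"][2]-180)
    for th in range(-10,51,5):
        R=Ro.from_euler("z",ua)*Ro.from_euler("y",th,degrees=True)
        f=lambda a:proj("top",np.array([g+R.apply([a[0]/1e3,s*.032,a[1]/1e3-h]) for s in(1,-1)])).round(1).tolist()
        print(th,"minz",round(min((g+R.apply([x/1e3,0,-h]))[2] for x in(-22,22)),4),f((-22,0)),f((-22,28)))
    return im
def dump(im,x,y,w,h):
    gm=im.max(2); print('    '+' '.join('%3d'%v for v in range(x,x+w,2)))
    for v in range(y,y+h,2): print(v,' '.join('%3d'%q for q in gm[v,x:x+w:2]))
E
python3 -c "
from h import *
dump(tilt(),279,198,40,36);go(0,0,0)"
```

```text
-10 minz -0.0005 [[315.0, 201.1], [320.2, 224.6]] [[314.8, 200.7], [320.1, 224.8]]
-5 minz 0.0003 [[311.9, 201.8], [317.1, 225.3]] [[312.5, 201.2], [317.8, 225.3]]
0 minz 0.0018 [[308.8, 202.4], [314.0, 225.9]] [[310.2, 201.6], [315.6, 225.8]]
5 minz 0.0003 [[305.8, 203.0], [311.0, 226.6]] [[308.1, 202.0], [313.4, 226.2]]
10 minz -0.0005 [[302.9, 203.5], [308.1, 227.2]] [[306.0, 202.4], [311.4, 226.7]]
15 minz -0.0006 [[300.2, 204.0], [305.4, 227.8]] [[304.1, 202.8], [309.4, 227.1]]
20 minz 0.0002 [[297.5, 204.5], [302.8, 228.4]] [[302.3, 203.1], [307.6, 227.5]]
25 minz 0.0017 [[295.1, 204.9], [300.3, 228.9]] [[300.6, 203.4], [306.0, 227.9]]
30 minz 0.0039 [[292.8, 205.3], [298.0, 229.4]] [[299.1, 203.6], [304.4, 228.2]]
35 minz 0.0069 [[290.7, 205.6], [295.9, 229.9]] [[297.7, 203.8], [303.1, 228.5]]
40 minz 0.0106 [[288.8, 205.9], [294.1, 230.3]] [[296.5, 204.0], [301.9, 228.8]]
45 minz 0.0149 [[287.1, 206.1], [292.4, 230.7]] [[295.5, 204.1], [300.9, 229.1]]
50 minz 0.02 [[285.7, 206.3], [291.0, 231.1]] [[294.6, 204.1], [300.1, 229.3]]
    279 281 283 285 287 289 291 293 295 297 299
[... 990 characters left out ...]
 9   8  10   8  35  37  38  41  34  10  27  27  39  30
222  15  14  17  14   5   5   0  10   7   1  32  35  37  42  42  41  45  45  43  17
224  14  12  13  20  12   1   4   3   3  12  30  38  31  44  45  40  44  45  42  15
226  18  11  12  16  10   3   9   8   9  12  14  35  37  38  45  44  43  45  53   4
228  15  18  17  12  12   0  12   2   5  12  17  36  36  36  22  27  77  75  73  11
230  14  17  13  10  14   7   5   3   5  10  16   8   0   5   2  11  73  81  57  17
232  12  22  10  10  12  13   5   5   6  14   1   6   8   8  10   6  70  80  41  11
pos [ 0.5455 -0.0861  0.081 ] rpy [1.7998e+02 5.0000e-02 1.0133e+02] turn 0.0 shift 0.1916 -0.5179 0.081 t 14.7 F [-0.8 -4.4  0.7] gap 0.0297
```

The tilt is now about 25° and still following the model. I'll continue the arc.

Request:
arm_command:
  moves: [0.0027, 0, -0.0006, 0, 0.0027, 0, -0.0006, 0, 0.0027, 0, -0.0006, 0, 0.0027, 0, -0.0006, 0, 0.0027, 0, -0.0006, 0, 0.0027, 0, -0.0006, 0, 0, 0, 0, 0]

```text
time_s: 15.28
tool_pos: [0.5423, -0.0699, 0.0847]
ee_rot: [180.0, 0.0, 101.3]
wrist_force: [0.3, -4.2, 1.2]
finger_gap: 0.0301
gripper_force: 30.0
```

Request:
arm_command:
  moves: [0.0028, 0, -0.0003, 0, 0.0028, 0, -0.0003, 0, 0.0028, 0, -0.0003, 0, 0.0028, 0, 0, 0, 0.0028, 0, 0, 0, 0, 0, 0, 0]

```text
time_s: 15.78
tool_pos: [0.5397, -0.0563, 0.0857]
ee_rot: [180.0, 0.0, 101.3]
wrist_force: [-0.9, -5.0, 6.1]
finger_gap: 0.0299
gripper_force: 30.0
```

```bash
python3 -c "
from h import *
dump(tilt(),281,198,40,36);go(0,0,0)"
```

```text
-10 minz 0.0042 [[304.2, 203.3], [309.4, 226.9]] [[303.6, 202.9], [308.9, 227.1]]
-5 minz 0.005 [[301.0, 203.9], [306.2, 227.6]] [[301.3, 203.4], [306.6, 227.6]]
0 minz 0.0065 [[297.9, 204.5], [303.1, 228.2]] [[299.0, 203.8], [304.3, 228.1]]
5 minz 0.005 [[294.9, 205.1], [300.0, 228.9]] [[296.9, 204.2], [302.2, 228.6]]
10 minz 0.0042 [[291.9, 205.7], [297.1, 229.5]] [[294.8, 204.6], [300.1, 229.0]]
15 minz 0.0042 [[289.1, 206.2], [294.3, 230.1]] [[292.8, 205.0], [298.1, 229.5]]
20 minz 0.0049 [[286.4, 206.7], [291.6, 230.7]] [[290.9, 205.3], [296.2, 229.9]]
25 minz 0.0064 [[283.9, 207.1], [289.1, 231.2]] [[289.2, 205.6], [294.5, 230.3]]
30 minz 0.0086 [[281.5, 207.5], [286.7, 231.8]] [[287.6, 205.8], [292.9, 230.6]]
35 minz 0.0116 [[279.4, 207.9], [284.6, 232.3]] [[286.2, 206.1], [291.5, 230.9]]
40 minz 0.0153 [[277.4, 208.2], [282.6, 232.7]] [[284.9, 206.2], [290.3, 231.2]]
45 minz 0.0197 [[275.6, 208.4], [280.9, 233.1]] [[283.8, 206.4], [289.2, 231.5]]
50 minz 0.0247 [[274.1, 208.6], [279.4, 233.5]] [[282.9, 206.4], [288.4, 231.7]]
    281 283 285 287 289 291 293 295 297 299 301 30
[... 988 characters left out ...]
1  10  26  30  45  38  43  19  17  26  53  54  55  57
222   5  18  16   9   1   6   9   5  31  34  42  41  26  10  15  38  53  51  53  42
224  15   7   3   7   6  14  12   6  21  31  37  11   5  16  11  44  51  47  40  29
226   8  11  11   0   6   0   9   6  17  32  24  13  12  18  23  46  47  38  25  28
228   8  11   8  15   2   7   5   5   3  35  23  11  16  15  30  45  38  26  29  30
230  17  16  10   8   4  10   6   5  12  17  23  18  17  18  44  40  29  21  27  30
232   3   3  16   9  12   9   9   7   6   1   9  14  12  21  42  25  23  21  25  32
pos [ 0.5396 -0.0564  0.0857] rpy [1.7997e+02 4.0000e-02 1.0134e+02] turn 0.0 shift 0.1614 -0.518 0.0857 t 15.83 F [-1.1 -4.   6.9] gap 0.0296
```

Request:
arm_command:
  moves: [0.0027, 0, -0.0003, 0, 0.0027, 0, -0.0003, 0, 0.0027, 0, -0.0003, 0, 0.0027, 0, -0.0003, 0, 0, 0, 0, 0, 0, 0, -0.004, 0, 0, 0, -0.008, 0, 0, 0, -0.008, 0, 0, 0, 0, 0]

```text
time_s: 16.58
tool_pos: [0.538, -0.0453, 0.1082]
ee_rot: [179.9, -0.0, 101.3]
wrist_force: [0.6, 0.2, -3.8]
finger_gap: 0.0297
gripper_force: 30.0
```

```bash
python3 -c "
from h import *
dump(tilt(),275,198,36,36);go(.5288,.0008,.09)"
```

```text
-10 minz 0.0259 [[300.9, 203.4], [306.2, 227.5]] [[300.3, 203.1], [305.7, 227.8]]
-5 minz 0.0267 [[297.7, 204.1], [303.0, 228.2]] [[297.9, 203.6], [303.3, 228.3]]
0 minz 0.0283 [[294.5, 204.7], [299.8, 228.9]] [[295.6, 204.0], [301.0, 228.8]]
5 minz 0.0267 [[291.4, 205.3], [296.7, 229.6]] [[293.4, 204.4], [298.8, 229.3]]
10 minz 0.0259 [[288.4, 205.9], [293.7, 230.2]] [[291.2, 204.8], [296.7, 229.7]]
15 minz 0.0259 [[285.6, 206.4], [290.8, 230.8]] [[289.2, 205.2], [294.6, 230.2]]
20 minz 0.0267 [[282.8, 206.9], [288.1, 231.4]] [[287.3, 205.5], [292.7, 230.6]]
25 minz 0.0282 [[280.2, 207.4], [285.5, 232.0]] [[285.5, 205.8], [290.9, 231.0]]
30 minz 0.0304 [[277.8, 207.8], [283.1, 232.5]] [[283.9, 206.1], [289.3, 231.4]]
35 minz 0.0334 [[275.5, 208.2], [280.9, 233.0]] [[282.4, 206.3], [287.9, 231.7]]
40 minz 0.0371 [[273.5, 208.5], [278.8, 233.5]] [[281.1, 206.5], [286.6, 232.0]]
45 minz 0.0414 [[271.7, 208.7], [277.1, 233.9]] [[280.0, 206.6], [285.5, 232.3]]
50 minz 0.0464 [[270.1, 208.9], [275.5, 234.3]] [[279.0, 206.7], [284.6, 232.5]]
    275 277 279 281 283 285 287 289 291 293 295 
[... 825 characters left out ...]
 7   6  29  24   7  30  40  11  20  53
220   9   7   4   8   8   8   0   9  11  14  18  28  11  43  30  16  28  57
222   9   3  14   4   7   1   5  10   7   6   8  35  40  49  16   6  39  57
224   5  16  12   7   8   3   0   9  17   4  12  36  44  30  14  13  46  51
226   4   7   7  14   5   6   0   8   3   5  14  21  26  11  11  15  48  49
228  14  16   0   9   3  13   4  10   5   8   3  14  14  17  18  17  46  48
230   7   9   7   1  16   0   0   7  11  12   5   3  19  18  13  33  46  49
232   5   7   7   7   6   7   0   7   4  10   0  22   8  11  15  43  44  43
pos [ 0.5378 -0.0453  0.1075] rpy [179.92  -0.   101.35] turn 0.0 shift 0.047 0.0003 0.0175 t 16.63 F [ 0.3 -0.4 -4.7] gap 0.0297
```

The tilt is about 3°. I'll move to the pad's middle and lower it to contact.

Request:
arm_command:
  moves: [0.006, 0, 0, 0, 0.012, 0, 0, 0, 0.012, 0, 0, 0, 0.011, 0, 0, 0, 0.006, 0, 0, 0, 0, 0, 0.006, 0, 0, 0, 0.006, 0, 0, 0, 0.003, 0, 0, 0, 0.001, 0, 0, 0, 0, 0]

```text
time_s: 17.47
tool_pos: [0.5278, 0.0, 0.09]
ee_rot: [-179.9, 0.0, 101.3]
wrist_force: [-0.5, 0.5, -4.2]
finger_gap: 0.03
gripper_force: 30.0
```

Request:
arm_command:
  moves: [0, 0, 0.001, 0, 0, 0, 0.001, 0, 0, 0, 0, 0]

```text
time_s: 17.72
tool_pos: [0.5281, 0.0005, 0.0884]
ee_rot: [180.0, 0.0, 101.3]
wrist_force: [-0.2, 0.1, -5.0]
finger_gap: 0.0301
gripper_force: 30.0
```

Request:
arm_command:
  moves: [0, 0, 0.001, 0, 0, 0, 0.001, 0, 0, 0, 0, 0]

```text
time_s: 17.97
tool_pos: [0.5285, 0.0005, 0.0878]
ee_rot: [180.0, -0.0, 101.3]
wrist_force: [-7.6, -0.2, 24.9]
finger_gap: 0.0295
gripper_force: 30.0
```

The foot is flat, with TCP at 0.0878 and 25 N. I'll release it, rise 5 mm and let it settle.

Request:
arm_command:
  moves: [0, 0, -0.001, 0, 0, 0, 0, 0]

```text
time_s: 18.13
tool_pos: [0.5284, 0.0006, 0.088]
ee_rot: [179.9, 0.0, 101.3]
wrist_force: [-2.4, 0.4, 7.4]
finger_gap: 0.0302
gripper_force: 30.0
```

Request:
arm_command:
  moves: [0, 0, 0, 0, 0, 0, 0, 0, 0, 0, 0, 0, 0, 0, 0, 0, 0, 0, 0, 0, 0, 0, 0, 0]
  gripper: 0.3

```text
time_s: 18.63
tool_pos: [0.5281, 0.0006, 0.0874]
ee_rot: [180.0, 0.0, 101.3]
wrist_force: [-0.4, 0.8, -0.4]
finger_gap: 0.0607
gripper_force: 0.0
```

Request:
arm_command:
  moves: [0, 0, -0.003, 0, 0, 0, -0.003, 0, 0, 0, 0, 0, 0, 0, 0, 0, 0, 0, 0, 0, 0, 0, 0, 0]

```text
time_s: 19.13
tool_pos: [0.528, 0.0006, 0.0934]
ee_rot: [-180.0, 0.0, 101.3]
wrist_force: [1.1, 0.3, -0.3]
finger_gap: 0.0612
gripper_force: 0.0
```

```bash
python3 -c "
from h import *
look('I',(265,170,66,90),(200,150,66,90))
go(.4816,-.2556,.2,149.8)"
```

```text
pos [0.528  0.0006 0.0934] rpy [-1.7999e+02  1.0000e-02  1.0135e+02] turn -0.846 shift -0.0888 -0.2448 -0.1066 t 19.23 F [ 0.9 -0.1 -0.6] gap 0.0614
```

View pics/I.png

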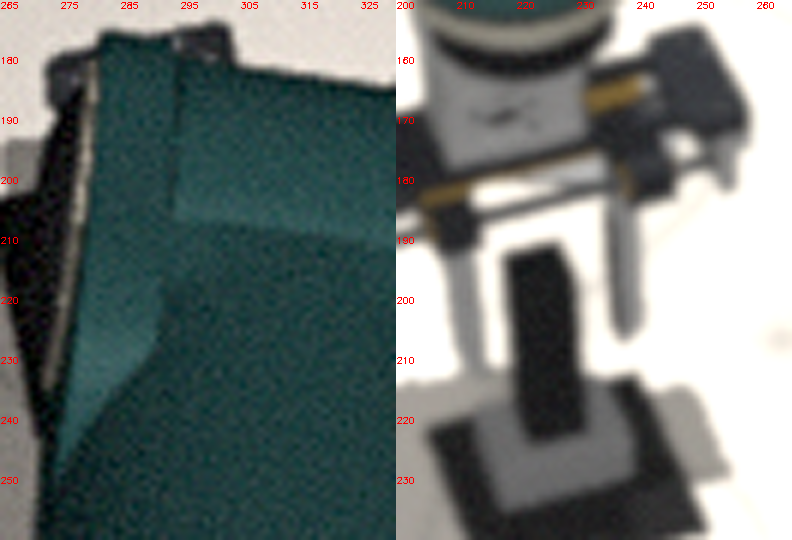

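The stamp stands upright and untouched between the open fingers, with its handle at about (223,207) in the side crop. I'll regrip it about 104 mm up, lift and turn.

Request:
arm_command:
  moves: [0, 0, 0, 0, 0, 0, 0, 0, 0, 0, 0, 0, 0, 0, 0, 0, 0, 0, 0, 0, 0, 0, 0, 0, 0, 0, 0, 0]
  gripper: -1

```text
time_s: 19.82
tool_pos: [0.5281, 0.0006, 0.0935]
ee_rot: [-180.0, 0.0, 101.3]
wrist_force: [-0.1, -0.0, -1.0]
finger_gap: 0.0296
gripper_force: 30.0
```

Request:
arm_command:
  moves: [0, 0, -0.004, 0, 0, 0, -0.01, 0, 0, 0, -0.02, 0, 0, 0, -0.02, 0, 0, 0, -0.02, -0.09, 0, 0, -0.016, -0.11, 0, 0, -0.01, -0.11, 0, 0, 0, -0.11, 0, 0, 0, -0.11, 0, 0, 0, -0.11, 0, 0, 0, -0.11, 0, 0, 0, -0.096]

```text
time_s: 20.82
tool_pos: [0.5279, 0.0005, 0.1942]
ee_rot: [-180.0, 0.0, 150.1]
wrist_force: [-0.7, 0.1, -4.6]
finger_gap: 0.0297
gripper_force: 30.0
```

```bash
python3 -c "
from h import *
go(.4816,-.2556,.18,149.8)"
```

```text
pos [5.279e-01 5.000e-04 1.942e-01] rpy [-1.7999e+02  2.0000e-02  1.5013e+02] turn 0.006 shift -0.0888 -0.2446 0.0142 t 20.82 F [-0.7  0.1 -4.6] gap 0.0297
```

Request:
arm_command:
  moves: [-0.005, -0.0136, 0, 0.006, -0.01, -0.0272, 0, 0, -0.0122, -0.0334, 0, 0, -0.0122, -0.0334, 0, 0, -0.0122, -0.0334, 0, 0, -0.0122, -0.0334, 0, 0, -0.0122, -0.0334, 0, 0, -0.008, -0.022, 0, 0, -0.0037, -0.011, 0, 0, -0.001, -0.0036, 0, 0, 0, 0, 0, 0, 0, 0, 0, 0]

```text
time_s: 21.82
tool_pos: [0.4807, -0.2538, 0.1936]
ee_rot: [180.0, -0.0, 149.5]
wrist_force: [0.1, 0.2, -3.9]
finger_gap: 0.03
gripper_force: 30.0
```

```bash
python3 - <<'E'
from h import *
from scipy.optimize import least_squares as LS
ob=np.array([[218,192],[226.8,190],[230.2,194.7],[218.2,235.3],[240,229.5],[213.2,220.8],[222.3,223.7],[231.5,221.7]])-.4
def model(dx,dy,dyaw,z0):
    # stamp x = u = tool yaw-180 ; corners named by world-ish order
    R=Ro.from_euler("z",101.35-180+dyaw,degrees=True)
    b=lambda x,y,z:R.apply([x/1e3,y/1e3,z/1e3])+[.528+dx,.0006+dy,z0]
    return b
# u=(.2,-.98): +x local faces camera(-y); +y local -> world +x
names=[(-15,-15,130),(-15,15,130),(15,15,130),(22,-32,0),(22,32,0),(-22,-32,28),(15,-15,28),(15,15,28)]
def f(p): 
    b=model(p[0],p[1],p[2],.008); return (proj("side",np.array([b(*n) for n in names]))-ob).ravel()
print(f([0,0,0]).round(1).reshape(-1,2).tolist())
s=LS(f,[0,0,0]); print(s.x.round(4)); print(s.fun.round(1))
# same bias check: pad seen in side vs top earlier: y top .0024 side -.0008
im=imaging.snapshot("side"); cv2.imwrite("pics/Jr.png",im)
go(.4816,-.2556,.15,149.8)
E
```

```text
[[-0.0, 2.1], [1.9, 1.4], [1.9, 4.0], [1.0, 2.7], [1.0, 2.4], [0.8, -0.5], [1.4, 4.2], [2.5, 3.3]]
[-2.8000e-03  1.0100e-02  3.0738e+00]
[-1.6 -0.   0.1 -1.1  0.6  1.2  0.3  0.5 -0.3 -0.6 -0.7 -2.4  0.4  1.8
  1.3  0.6]
pos [ 0.4809 -0.2535  0.1936] rpy [ 1.7997e+02 -1.0000e-02  1.4955e+02] turn -0.004 shift -0.0017 -0.0014 0.0436 t 21.87 F [ 0.4  0.6 -3.8] gap 0.0295
```

The fit suggests the grip may sit off the stamp's axis by about 10 mm along the stamp's x. I'll measure that precisely in the current side view, over the tag.

```bash
cat >> h.py <<'E'
def pred(dx,pts,h=.1042,n="side",yawoff=0):
    o=r.get_obs(); g=o["tool_pos"]+[0,0,r.hold_point_z]; R=Ro.from_euler("z",o["ee_rot"][2]-180+yawoff,degrees=True)
    return proj(n,np.array([g+R.apply([a/1e3+dx,b/1e3,c/1e3-h]) for a,b,c in pts])).round(1)
E
python3 - <<'E'
from h import *
P=[(22,-32,0),(22,32,0),(-22,-32,0),(22,-32,28),(22,32,28),(-22,-32,28),(-22,32,28),(15,-15,28),(15,15,28),(-15,-15,28),(15,15,90),(15,-15,90),(-15,-15,90)]
a=pred(0,P);b=pred(-.01,P)
for p,x,y in zip(P,a,b): print(p,x,y)
im=cv2.imread("pics/Jr.png"); dump(im,186,220,66,84)
E
```

```text
(22, -32, 0) [219.1 297.7] [215.  296.3]
(22, 32, 0) [230.7 275.8] [226.8 274.5]
(-22, -32, 0) [201.4 291.7] [197.4 290.3]
(22, -32, 28) [218.2 290.3] [214.  288.9]
(22, 32, 28) [230.1 268.4] [226.1 267.1]
(-22, -32, 28) [200.2 284.3] [196.2 282.9]
(-22, 32, 28) [212.7 262.8] [208.8 261.6]
(15, -15, 28) [218.6 283.4] [214.5 282. ]
(15, 15, 28) [224.2 273.1] [220.2 271.8]
(-15, -15, 28) [206.4 279.3] [202.4 278. ]
(15, 15, 90) [222.5 255.7] [218.3 254.4]
(15, -15, 90) [216.5 266. ] [212.3 264.7]
(-15, -15, 90) [203.9 262. ] [199.7 260.7]
    186 188 190 192 194 196 198 200 202 204 206 208 210 212 214 216 218 220 222 224 226 228 230 232 234 236 238 240 242 244 246 248 250
220 180 133  84  81  81  82  81  81  82  81  76  71  73  79  77  61  33  44  54  43  28  26  22  28  30  31  28  31  46 122 171 175 176
222 180 134  84  81  81  81  81  82  82  81  76  70  71  77  68  42  28  53  56  59  46  23  26  28  29  29  28  29  33  91 164 176 175
224 175 119  83  82  81  82  80  82  81  81  77  71  76  74  55  41  44  38  41  53  56  28  28  28  30  29  29  31  30  51 137 173 176
226 172 108  
[... 4590 characters left out ...]
  86  82 138 155 111
294  99  99  99 100  99  99  97  80  56  52  62  74  72  69  66  74  81  81  79  80  81  84 110 143 133  93  89  88  83 107 157 138  87
296  98  99  98  99  99  98  91  62  51  52  69  80  81  79  77  79  80  80  80  80  81  88 130 142 110  88  88  86  91 142 156 114  70
298  96  98  97  97  98  97  76  53  51  61  79  80  82  81  81  81  80  80  80  81  81  94 134 127  93  87  88  84 114 155 141  89  80
300  91  96  97  98  97  89  63  51  54  74  79  81  82  81  80  81  81  80  80  81  85 120 139 106  88  88  86  87 146 159 116  69 112
302  88  93  96  97  93  69  51  50  62  78  80  82  81  79  81  79  80  80  80  81 106 137 127  92  89  89  83 109 159 143  89  75 132
```

The foot's left edge at (196.3,284) and right corner at (225.3,268) match a stamp centre 10 mm along tool +x from the TCP. I'll correct for that and descend to just above the tag.

Request:
arm_command:
  moves: [-0.004, -0.0005, 0, -0.004, -0.005, -0.0005, 0, 0, -0.0029, -0.0004, 0, 0, 0, 0, 0.008, 0, 0, 0, 0.012, 0, 0, 0, 0.012, 0, 0, 0, 0.008, 0, 0, 0, 0.004, 0, 0, 0, 0, 0, 0, 0, 0, 0]

```text
time_s: 22.7
tool_pos: [0.4899, -0.2622, 0.1494]
ee_rot: [-180.0, -0.0, 149.7]
wrist_force: [-0.5, 0.6, -4.5]
finger_gap: 0.0296
gripper_force: 30.0
```

```bash
python3 - <<'E'
from h import *
go(.4904,-.2607,.137,149.8)
im=imaging.snapshot("side")
P=[(22,-32,0),(22,32,0),(-22,-32,0),(22,-32,28),(22,32,28),(-22,-32,28),(-22,32,28)]
for p,x in zip(P,pred(-.0102,P)): print(p,x)
u=np.array([[-31,-45],[31,-45],[31,45],[-31,45]])/1e3
R=Ro.from_euler("z",59.8-90,degrees=True).as_matrix()[:2,:2]
print(proj("side",np.c_[u@R.T+[.4816,-.2556],np.full(4,.05)]).round(1))
dump(im,190,276,60,48)
E
```

```text
pos [ 0.4899 -0.2622  0.1494] rpy [-1.7998e+02 -2.0000e-02  1.4970e+02] turn -0.002 shift 0.0003 0.0016 0.0124 t 22.7 F [-0.5  0.6 -4.5] gap 0.0296
(22, -32, 0) [220.8 310. ]
(22, 32, 0) [232.  288.2]
(-22, -32, 0) [203.5 304. ]
(22, -32, 28) [219.9 303. ]
(22, 32, 28) [231.4 281.1]
(-22, -32, 28) [202.4 297.1]
(-22, 32, 28) [214.4 275.6]
[[198.2 310.2]
 [222.5 318.7]
 [237.9 288. ]
 [214.7 280.4]]
    190 192 194 196 198 200 202 204 206 208 210 212 214 216 218 220 222 224 226 228 230 232 234 236 238 240 242 244 246 248
276 119 133 158 163 149 121 101  89  82  71  70  79  76  77  65  33  35 117 157 173 179 180 176 173 169 165 163 162 164 169
278  98 100 109 134 156 162 160 150 121  79  78  81  77  79  67  35  19  48  74  99 126 151 163 170 168 161 157 159 160 162
280  99  99 100 101 104 126 151 162 158  75  64  77  78  79  67  39  19  41  58  55  60  67  89 114 135 145 160 170 174 173
282  99  99  99 100 100 100  98 107 112  50  28  44  59  69  62  39  19  39  62  65  63  60  53  55  67  97 124 151 167 177
284  99  99 100 100 100  99  98  92  74  34  20  15  22  28  31  19  17  37  6
[... 1701 characters left out ...]
  80  79  80  79  81  80  81  79  75  85  88  87  85 139 159 115  71 111 164 169
314  85  76  62  51  50  50  51  57  65  66  72  77  80  80  80  81  80  73  75  87  89  84 109 158 144  93  69 143 169 168
316  85  73  60  51  51  51  52  63  62  42  54  65  70  75  78  81  80  63  68  86  86  84 139 161 120  71 101 160 169 169
318  78  59  52  51  50  50  51  62  66  52  59  64  58  54  60  68  70  63  82  87  83 105 156 147  96  71 139 168 169 169
320 103  71  67  62  57  52  49  51  52  55  60  61  53  49  55  57  54  67  87  86  83 126 158 122  76 102 160 168 169 168
322 145 101  92  87  82  70  60  54  53  50  51  50  50  51  65  78  77  84  87  84 116 158 148  97  70 139 167 168 168 168
```

The foot's lower corners, at about (202.5,303) and (220,309), sit within about 1 px of the model centred on the tag. I'll make a 1 mm trim, come down gently and press.

Request:
arm_command:
  moves: [-0.001, 0.0005, 0.003, 0, 0, 0, 0.004, 0, 0, 0, 0.003, 0, 0, 0, 0.001, 0, 0, 0, 0, 0]

```text
time_s: 23.17
tool_pos: [0.4909, -0.2622, 0.1382]
ee_rot: [-180.0, -0.0, 149.7]
wrist_force: [-0.6, 0.1, -4.5]
finger_gap: 0.03
gripper_force: 30.0
```

Request:
arm_command:
  moves: [0, 0, 0.001, 0, 0, 0, 0.001, 0, 0, 0, 0.001, 0, 0, 0, 0.001, 0, 0, 0, 0.001, 0, 0, 0, 0, 0]

```text
time_s: 23.67
tool_pos: [0.4912, -0.2623, 0.1336]
ee_rot: [-180.0, 0.0, 149.7]
wrist_force: [-0.7, 0.3, 2.2]
finger_gap: 0.0297
gripper_force: 30.0
```

Request:
arm_command:
  moves: [0, 0, 0.001, 0, 0, 0, 0.001, 0, 0, 0, 0.001, 0, 0, 0, 0, 0]

```text
time_s: 24.0
tool_pos: [0.4912, -0.2623, 0.1306]
ee_rot: [180.0, 0.0, 149.7]
wrist_force: [-1.9, 0.9, 6.3]
finger_gap: 0.0298
gripper_force: 30.0
```

Request:
arm_command:
  moves: [0, 0, 0.001, 0, 0, 0, 0.001, 0, 0, 0, 0.001, 0, 0, 0, 0, 0]

```text
time_s: 24.33
tool_pos: [0.4913, -0.2624, 0.1278]
ee_rot: [180.0, 0.0, 149.7]
wrist_force: [-2.7, 2.0, 9.5]
finger_gap: 0.03
gripper_force: 30.0
```

Request:
arm_command:
  moves: [0, 0, 0.0003, 0, 0, 0, 0, 0, 0, 0, 0, 0, 0, 0, 0, 0, 0, 0, 0, 0, 0, 0, 0, 0, 0, 0, 0, 0, 0, 0, 0, 0, 0, 0, 0, 0, 0, 0, 0, 0, 0, 0, 0, 0, 0, 0, 0, 0]

```text
time_s: 25.33
tool_pos: [0.4913, -0.2624, 0.1277]
ee_rot: [180.0, 0.0, 149.7]
wrist_force: [-3.2, 2.7, 9.7]
finger_gap: 0.0299
gripper_force: 30.0
```

Spring load is about 14 N, or roughly 7.4 mm of travel. I'll add 0.7 mm for margin, hold for a second, then lift straight up.

Request:
arm_command:
  moves: [0, 0, 0.0007, 0, 0, 0, 0, 0, 0, 0, 0, 0, 0, 0, 0, 0, 0, 0, 0, 0, 0, 0, 0, 0, 0, 0, 0, 0, 0, 0, 0, 0, 0, 0, 0, 0, 0, 0, 0, 0, 0, 0, 0, 0]

```text
time_s: 26.25
tool_pos: [0.4913, -0.2624, 0.127]
ee_rot: [180.0, 0.0, 149.7]
wrist_force: [-3.0, 1.3, 11.2]
finger_gap: 0.0303
gripper_force: 30.0
```

Request:
arm_command:
  moves: [0, 0, -0.001, 0, 0, 0, -0.0015, 0, 0, 0, -0.0015, 0, 0, 0, -0.0015, 0, 0, 0, -0.0015, 0, 0, 0, -0.0015, 0, 0, 0, -0.0015, 0, 0, 0, -0.003, 0, 0, 0, -0.006, 0, 0, 0, -0.01, 0, 0, 0, -0.01, 0, 0, 0, -0.01, 0]

```text
time_s: 27.25
tool_pos: [0.4912, -0.2624, 0.1768]
ee_rot: [-180.0, 0.0, 149.7]
wrist_force: [-0.6, 0.3, -3.8]
finger_gap: 0.0299
gripper_force: 30.0
```

Request:
arm_command:
  moves: [0, 0, -0.01, 0, 0, 0, -0.008, 0, 0, 0, 0, 0, 0, 0, 0, 0]

```text
time_s: 27.58
tool_pos: [0.4913, -0.2623, 0.1939]
ee_rot: [180.0, 0.0, 149.7]
wrist_force: [0.7, 0.4, -5.0]
finger_gap: 0.0299
gripper_force: 30.0
```

```bash
python3 -c "
from h import *
go(.5376,-.0045,.195)"
```

```text
pos [ 0.4913 -0.2623  0.1939] rpy [1.7999e+02 5.0000e-02 1.4971e+02] turn 0.0 shift 0.09 0.2459 -0.0011 t 27.58 F [ 0.7  0.4 -5. ] gap 0.0299
```

Request:
arm_command:
  moves: [0.005, 0.0138, 0, 0, 0.01, 0.0273, 0, 0, 0.0122, 0.0334, 0, 0, 0.0122, 0.0334, 0, 0, 0.0122, 0.0334, 0, 0, 0.0122, 0.0334, 0, 0, 0.0122, 0.0334, 0, 0, 0.008, 0.022, 0, 0, 0.005, 0.0127, 0, 0, 0.001, 0.003, 0, 0, 0, 0, 0, 0]

```text
time_s: 28.5
tool_pos: [0.5372, -0.0039, 0.1929]
ee_rot: [-180.0, -0.0, 149.8]
wrist_force: [-0.6, 0.4, -4.8]
finger_gap: 0.0295
gripper_force: 30.0
```

Request:
arm_command:
  moves: [0, 0, 0.01, 0, 0, 0, 0.015, 0, 0, 0, 0.02, 0, 0, 0, 0.02, 0, 0, 0, 0.015, 0, 0, 0, 0.01, 0, 0, 0, 0.005, 0, 0, 0, 0.002, 0, 0, 0, 0, 0]

```text
time_s: 29.25
tool_pos: [0.5375, -0.0051, 0.0965]
ee_rot: [-180.0, 0.0, 149.7]
wrist_force: [-0.4, 0.6, -3.6]
finger_gap: 0.0299
gripper_force: 30.0
```

Request:
arm_command:
  moves: [0, 0, 0.001, 0, 0, 0, 0.001, 0, 0, 0, 0, 0]

```text
time_s: 29.5
tool_pos: [0.5376, -0.0046, 0.0949]
ee_rot: [180.0, 0.0, 149.7]
wrist_force: [-0.6, -0.3, -4.2]
finger_gap: 0.0298
gripper_force: 30.0
```

Request:
arm_command:
  moves: [0, 0, 0.0007, 0, 0, 0, 0.0007, 0, 0, 0, 0, 0]

```text
time_s: 29.75
tool_pos: [0.5377, -0.0046, 0.0935]
ee_rot: [180.0, 0.0, 149.7]
wrist_force: [-0.3, 0.2, 1.0]
finger_gap: 0.0295
gripper_force: 30.0
```

Request:
arm_command:
  moves: [0, 0, 0.0003, 0, 0, 0, 0, 0]

```text
time_s: 29.92
tool_pos: [0.5377, -0.0046, 0.0934]
ee_rot: [180.0, 0.0, 149.7]
wrist_force: [-2.3, 0.3, 8.5]
finger_gap: 0.0298
gripper_force: 30.0
```

It's seated on the pad, so I'll release, settle and withdraw straight up.

Request:
arm_command:
  moves: [0, 0, 0, 0, 0, 0, 0, 0, 0, 0, 0, 0, 0, 0, 0, 0, 0, 0, 0, 0, 0, 0, 0, 0]
  gripper: 0.3

```text
time_s: 30.42
tool_pos: [0.5374, -0.0047, 0.0927]
ee_rot: [-180.0, 0.0, 149.7]
wrist_force: [0.6, -0.2, -0.9]
finger_gap: 0.0606
gripper_force: 0.0
```

Request:
arm_command:
  moves: [0, 0, -0.005, 0, 0, 0, -0.01, 0, 0, 0, -0.015, 0, 0, 0, -0.02, 0, 0, 0, -0.02, 0, 0, 0, -0.015, 0, 0, 0, -0.005, 0, 0, 0, 0, 0, 0, 0, 0, 0]

```text
time_s: 31.17
tool_pos: [0.5372, -0.0046, 0.1826]
ee_rot: [180.0, 0.0, 149.7]
wrist_force: [-0.1, 1.0, -0.5]
finger_gap: 0.061
gripper_force: 0.0
```

```bash
python3 - <<'E'
from h import *
im=imaging.snapshot("side"); go(0,0,0)
R=Ro.from_euler("z",149.7-180,degrees=True)
P=[(22,-32,0),(22,32,0),(-22,-32,0),(-15,-15,130),(15,-15,130),(15,15,130)]
print(proj("side",np.array([R.apply(np.array(p)/1e3)+[.5288,.0008,.008] for p in P])).round(1))
dump(im,200,180,50,66)
E
```

```text
pos [ 0.537  -0.0046  0.1821] rpy [-1.7997e+02 -4.0000e-02  1.4971e+02] turn 0.0 shift 0.466 -0.2669 0.1821 t 31.22 F [ 0.7  0.6 -0.4] gap 0.0612
[[230.2 239.1]
 [239.2 223.3]
 [215.8 234.9]
 [217.4 198.2]
 [227.8 201. ]
 [232.4 193.6]]
    200 202 204 206 208 210 212 214 216 218 220 222 224 226 228 230 232 234 236 238 240 242 244 246 248
180 157 156 147 141 141 140 140 133  91  72  72  67  86 109 110 112 109 100  98  95  96  97 102 137 151
182 157 157 156 156 156 155 155 149 103  73  72  71 108 148 152 151 151 145 142 140 138 138 140 149 147
184 158 157 157 155 156 156 155 152 111  74  72  71 103 149 153 153 153 153 153 153 153 153 152 148 141
186 157 157 157 157 156 155 156 153 118  73  73  72  97 148 154 153 152 153 152 153 151 152 148 141 141
188 158 156 156 156 156 156 154 154 123  78  72  71  94 146 152 152 152 152 151 151 151 147 141 142 149
190 159 157 157 157 157 157 155 153 126  82  73  70  88 140 151 151 151 151 151 151 146 141 144 149 151
192 159 158 157 158 156 157 155 154 146 128 103  70  73 117 135 145 151 150 150 147 141 142 149 151 152
194 160 158 158 158 156 156 155
[... 1972 characters left out ...]
  18  23  48  58  57  57  57  57  58  54  52  42  17  19  18  22  27  27  46
234  90  89  89  85  77  36  17  22  44  53  56  57  57  58  57  53  41  24  19  19  15  23  27  28  31
236  90  90  87  85  85  50  20  19  22  30  38  47  54  56  57  49  31  18  19  18  17  24  27  25  24
238  90  89  85  87  89  71  29  19  18  16  17  21  30  37  45  39  24  21  18  24  25  25  24  29  45
240  91  89  85  88  90  83  44  19  16  17  16  20  17  20  21  21  20  23  24  27  34  51  70  99 128
242 116 116  98  90  90  88  60  23  17  17  19  19  17  17  18  25  31  44  62  93 114 140 147 159 160
244 159 149 103  90  91  90  75  31  16  20  19  19  19  30  51  78 102 130 147 157 162 162 163 163 162
```

The stamp stands upright and free. Its foot corner at (215.5,235) matches the centred prediction of (215.8,234.9).

```bash
python3 -c "
from bench import r
print(r.close_job())"
```

```text
the job is handed in; nothing more can be done
None
```

The job is handed in with no verdict returned: by my measurements the tag was embossed centred at about 8 mm of platform travel, held over a second and lifted straight up, and the stamp now stands upright, let go, in the middle of the pad.

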